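# Bolt the sample chest shut against its spring catch

## Task

Bolt the lid of the metal sample chest shut: press the wide spring catch plate down with one fingertip and, while keeping it held down all the way, push the bolt along by its upright lug with the other fingertip until the bolt is fully home through the keeper; then let go and move clear, so that the plate springs back up and locks the bolt. Only press and push: grip and lift nothing, and leave the other things where they stand.

Things in the scene. Friction and masses are not known exactly. Their poses are not given: they have to be found in the camera images.
- chest: Low grey metal chest with a flat lid, 260 (x) x 240 (y) mm, lid top 100 mm above the bench; fixed. Origin: centre of its underside. Its x axis points from the front edge (robot side) to the rear hinges, y to its left, z up. On the lid: the bolt, a 14 mm steel rod along chest y at x = -20 mm, in two saddles (26 mm wide, 25 mm high, at y = -85 and +61 mm); in front of it the catch plate.
- keeper (a point): Centre of the top of the keeper, a dark bracket 36 mm (chest x) x 10 mm (y) on the chest's -y side, its top 32 mm above the lid; the rod's end passes through it when the bolt is home. Fixed to the chest.
- lug_top (a point): Top centre of the lug, an upright steel block on the bolt, 24 mm (chest x) x 12 mm (y), its top 58 mm above the lid, 19 mm higher than the unpressed plate. Moves with the bolt; drawn back it is at chest x = -20, y = +30 mm. Push its +y face towards chest -y, in its upper 28 mm; the space behind it is free down to the saddle tops. Axes as the chest's.
- plate_top (a point): Centre of the upper face of the spring catch plate, level flat steel, 40 mm (chest x) x 120 mm (y); unpressed, 39 mm above the lid, at chest x = -75, y = +25 mm. It moves straight down. 23 mm lie between plate and lug; the plate is long enough for a fingertip to slide along it for the bolt's whole travel. Axes as the chest's.
- catch (a joint): How far the plate is pressed down, 0 (up) to 0.011 m (stop). Spring: 3 N to start, 8 N at the stop. Its pawl stands in a comb of three teeth on the bolt (tops 22 mm above the lid) and clears them from 0.006 m down (aim at 0.009). If the plate comes up on the way, the pawl enters the next gap and blocks the bolt; with the bolt home it springs fully up and locks it.
- bolt (a joint): How far the bolt has slid towards the chest's -y, 0 (drawn back) to 0.048 m (fully home, a hard stop). It stays where it is left; sliding friction about 2 N. The plate can spring up only from about 0.046 m on.
- jar: Bystander, loose: small amber screw jar, 44 mm across, 55 mm high, standing on the rear part of the chest's lid; origin: centre of its underside
- stopper: Bystander, loose: black rubber stopper, up to 34 mm across, 28 mm high, standing on the rear part of the chest's lid; origin: centre of its underside
- mortar: Bystander, loose: white ceramic mortar bowl, 110 mm across, 65 mm high, on the bench; origin: centre of its underside
- carton: Bystander, loose: small cardboard carton, 70 x 110 mm, 60 mm high, on the bench; origin: centre of its underside
- flask: Bystander, loose: white plastic bottle, 64 mm across, 130 mm high, on the bench; origin: centre of its underside
- marker: Bystander, loose: grey marker pen with a blue cap, 140 mm long, 13 mm thick, lying on the bench between robot and chest; origin: centre of its underside

How it is judged (in metres and radians):
On the way, in this order (a step that is already met when the one before it is completed fails the run):
1. a finger presses the catch plate down while the bolt is still drawn back (value of joint catch above 0.005 m and value of joint bolt below 0.006 m and contact force between the fingers and catch above 0.5 N), for 0.1 s.
2. the bolt is on its way with a finger holding the catch plate down (value of joint catch above 0.005 m and value of joint bolt between 0.01 and 0.044 m and contact force between the fingers and catch above 0.5 N), for 0.05 s.
At the end, for the whole second after the job is handed in: The bolt is at least 45.5 mm along its 48 mm travel and at rest, and the catch plate has sprung back up to within 2 mm of its top position (value of joint bolt above 0.0455 m and value of joint catch below 0.002 m and velocity of joint bolt between -0.005 and 0.005 m/s); the robot touches nothing.
It fails at once if the catch plate comes up (less than 3 mm pressed) while the bolt is between 8 and 40 mm along (value of joint bolt between 0.008 and 0.04 m and value of joint catch below 0.003 m).
It fails at once if a bystander is lifted, carried or shifted by more than 20 mm (distance of any of jar, stopper, mortar, carton, flask, marker from where it was at the start of the episode above 0.02 m).
It also fails if it takes over 35 s, if anything falls off the work surface, if the arm or the gripper's body presses on something with over 40 N, if the wrist force passes 120 N, or if a joint passes its speed limit or range.

## Robot

A 7-joint arm with a two-finger parallel gripper is mounted at the origin on the work surface. World frame = base frame: x ahead of the robot, y to its left, z up, the work surface at z = 0. Lengths are in mm, angles in rad, forces in N, time in s.
With the tool pointing down it reaches from about 425 to 875 mm from the base axis. Payload 4.7 kg.
Tool frame: the origin (TCP) lies midway between the tips of the shut fingers; the grasp point (between the pads) lies 19 mm behind it; z points along the fingers, x is the direction in which the jaws open and shut, and the axes are right-handed (so a half turn about z gives the same grasp; the last joint's range is limited). The gripper opens to 87 mm and grips with 3 to 60 N. Pads are 19 mm wide; open, the fingers measure 117 mm over their backs; the gripper's body (75 mm by 190 mm) begins 51 mm behind the grasp point.
Start: joints at [-1.217, 0.321, -0.07, 1.45, 0.023, 1.371, -0.057], TCP at [216.672, 612.845, 222.587] pointing down, gripper open.
Joint ranges: [-2.86, 2.86], [-0.3, 2.09], [-1.38, 1.24], [0.06, 2.45], [-1.56, 4.7], [0.09, 2.05], [-2.69, 2.69]. Speed limits (rad/s): [2.57, 2.57, 3.14, 3.14, 3.14, 3.14, 3.14].

## Interface

Orientations are given as [roll, pitch, yaw] about the fixed x, y, z axes, in that order (R = Rz(yaw) Ry(pitch) Rx(roll)).
In Python, from workcell import bot gives the robot as it stands.
- The arm moves only by the tool step_arm, never from a script. Its argument "increments" is one flat list of numbers, 4 for each row, row after row: the shift along the world's x, y, z in units of 30 mm (1.0 is 30 mm), then the turn about the world's z in units of 10 degrees (1.0 is 10 degrees). A call has exactly 8 rows; each row is the pose to reach, as a shift and turn from the pose commanded when the call began; what a row does not reach only later rows make up. A row lasts 1/8 s, in which the tool goes at most 62.5 mm and 10.7 degrees, less where a joint would pass 70% of its speed; a pose out of reach is approached as far as the arm can. A call with a gripper value outside its range is refused whole. "fingers" is the finger opening in mm, from 0 to 87, set as the call begins (left out, the last holds). The fingers move at their own pace and stop on an object; "newtons" is the grip in N (left out, the last holds). Time passes only in rows, so rows that repeat a pose let the fingers close, or fill a call up. It gives the time, the measured TCP pose, the force and the opening at its end, in the units of the state.
- bot.state(): the state, without advancing time (a new reading comes with each control period).
- bot.grab_frame(name): name is "side" or "top"; returns the picture (384x512x3 uint8, red, green, blue); there is no depth.
- bot.calibration(name): a dict with "K" (3x3 intrinsics, pixels), "dist" ([k1, k2, p1, p2, k3] as OpenCV has them; the pictures are not rectified), "eye" and "orientation" of the camera in the world. Camera axes: x right, y up, looking along -z (the intrinsics and any distortion apply to the point x, -y, -z); pixel columns grow to the right and rows downward; lengths in mm; the calibration is good to about 2 mm. A picture is of the moment at which its call begins. calibration takes no time and is no camera call.
- bot.sign_off(): hands the job in, once; it reports no verdict.
The state is a dict: "time_s": time; "qpos": joint angles; "qvel": joint speeds; "joint_torque": joint torques, N m; "position": TCP position; "ee_rot": TCP orientation; "ft_force": force on the tool from outside, world axes, zero at the start; "torque": the same for the moment, N m; "gripper_width": finger opening in mm.
Only numpy, scipy, OpenCV 4.12 (cv2) and the standard library are available. Lean on these libraries where they do the work, as an engineer would, in place of code of your own. Each camera call takes 0.05 s, during which the arm holds its last target. There are 200 camera calls.

## Working session

There is one attempt and no reset: what is moved stays moved. The work goes in short steps, Python scripts to look and compute and a tool call to move; the robot and the scene stay as the last step left them, time stands still between calls to the robot, and variables do not carry over. Pictures are saved under pics/ and viewed, about 8 in all and at most 12, crops included, and the job is handed in when it is done.

Besides the shell and the picture viewer there is one more tool, called after "Call:" as a command line: name --argument value ..., lists and objects as JSON in quotes. step_arm: Moves the arm, as the interface text tells. Its arguments: {"type":"object","properties":{"increments":{"type":"array"},"fingers":{"type":"number"},"newtons":{"type":"number"}},"required":["increments"]}

```bash
mkdir -p pics; python3 - <<'E'
from workcell import bot
import cv2
for n in("side","top"):
    cv2.imwrite(f"pics/{n}0.png",cv2.cvtColor(bot.grab_frame(n),cv2.COLOR_RGB2BGR))
    print(n,bot.calibration(n))
print(bot.state())
E
```

```text
side {'K': array([[375.66881091,   0.        , 253.64896893],
       [  0.        , 375.66881091, 184.48110553],
       [  0.        ,   0.        ,   1.        ]]), 'dist': array([-0.01780393,  0.        ,  0.        ,  0.        ,  0.        ]), 'eye': array([ 208.06735084, -615.40482364,  768.4902302 ]), 'orientation': array([ 0.83328189,  0.01632148, -0.47934801])}
top {'K': array([[491.25091584,   0.        , 249.88444649],
       [  0.        , 491.25091584, 184.10056775],
       [  0.        ,   0.        ,   1.        ]]), 'dist': array([0.01234608, 0.        , 0.        , 0.        , 0.        ]), 'eye': array([ 431.68610303,   44.68374169, 1231.61842365]), 'orientation': array([ 8.46262574e-02,  7.29180192e-04, -1.58242353e+00])}
{'time_s': 0.1, 'qpos': array([-1.21690596,  0.32176549, -0.07008855,  1.4515804 ,  0.02263429,
        1.37078523, -0.05689144]), 'qvel': array([-0.00048689, -0.00165723,  0.00067162, -0.00158731, -0.00018015,
        0.00165456,  0.00179951]), 'joint_torque': array([-4.46801168e-04, -4.92575598e+01, -4.05951971e-01, -3.13397634e+01,
       -6.41840743e-02,  3.94954195e-02,  7.05024740e-05]), 'position': array([216.52554282, 612.34154573, 221.54637509]), 'ee_rot': array([3.14146664e+00, 1.74717881e-03, 1.23105335e+00]), 'ft_force': array([-0.31810738, -1.16935852, -0.34439616]), 'torque': array([ 0.01801693,  0.02477176, -0.0280813 ]), 'gripper_width': 86.75002085228826}
```

View pics/side0.png

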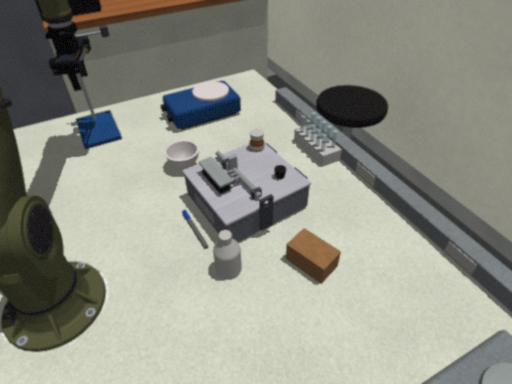

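View pics/top0.png

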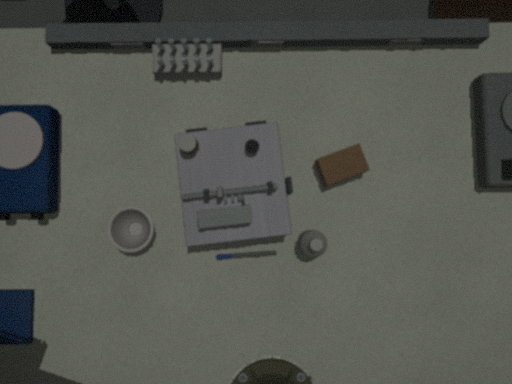

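The side view shows the chest at about (247,188). In the top view the lid corners are near (176,133), (276,122), (290,235), (186,245), the plate is at (224,217), the lug at (220,192) and the keeper at (289,185). I'll enlarge both views.

```bash
python3 - <<'E'
import cv2,numpy as np
a=cv2.imread("pics/top0.png")[110:260,165:305]; b=cv2.imread("pics/side0.png")[130:240,175:315]
a=cv2.resize(a,None,fx=4,fy=4,interpolation=cv2.INTER_CUBIC)
b=cv2.resize(b,None,fx=5,fy=5,interpolation=cv2.INTER_CUBIC)
cv2.imwrite("pics/topc.png",cv2.convertScaleAbs(a,alpha=1.4));cv2.imwrite("pics/sidec.png",cv2.convertScaleAbs(b,alpha=1.2))
E
```

```text
(no output)
```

View pics/topc.png

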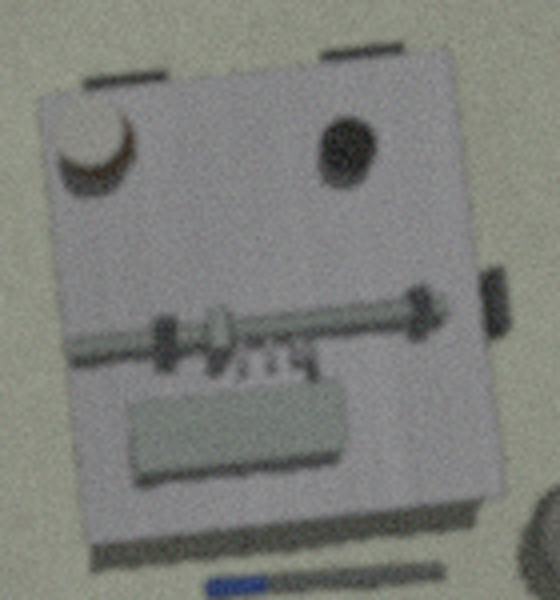

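View pics/sidec.png

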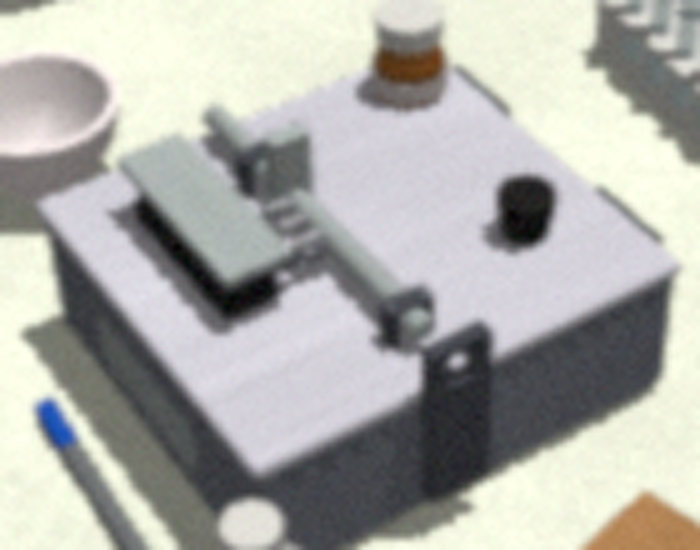

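The crops show the lid corners, plate corners and lug top (219,325 in the top crop) clearly, so I'll fit the chest pose to them in both cameras.

```bash
cat > h.py <<'E'
from workcell import bot
import cv2,numpy as np
from scipy.spatial.transform import Rotation as Ro
from scipy.optimize import least_squares
def proj(n,P):
    c=bot.calibration(n); R=Ro.from_euler('xyz',c['orientation']).as_matrix()
    M=np.diag([1,-1,-1])@R.T
    return cv2.projectPoints(np.float64(P).reshape(-1,1,3),cv2.Rodrigues(M)[0],-M@c['eye'],c['K'],c['dist'])[0].reshape(-1,2)
def world(p,C):
    x,y,t=p[:3]; c,s=np.cos(t),np.sin(t); C=np.float64(C).reshape(-1,3)
    return np.c_[x+c*C[:,0]-s*C[:,1],y+s*C[:,0]+c*C[:,1],C[:,2]]
E
python3 - <<'E'
from h import *
T=np.array([[40,97],[452,48],[503,493],[92,545],[128,403],[343,376],[343,455],[137,476],[219,325]])
S=np.array([[38,205],[262,475],[680,267],[120,158],[180,135],[290,248],[230,283],[287,137]])
T=(T+.5)/4-.5+[165,110];S=(S+.5)/5-.5+[175,130]
TC=[[130,120,100],[130,-120,100],[-130,-120,100],[-130,120,100],[-55,85,139],[-55,-35,139],[-95,-35,139],[-95,85,139],[-20,30,158]]
SC=[[-130,120,100],[-130,-120,100],[130,-120,100],[-95,85,139],[-55,85,139],[-55,-35,139],[-95,-35,139],[-20,30,158]]
f=lambda p:np.r_[proj('top',world(p,TC))-T,proj('side',world(p,SC))-S].ravel()
g=lambda p:(proj('top',world(p,TC))-T).ravel()
k=lambda p:(proj('side',world(p,SC))-S).ravel()
for q in(f,g,k):
    r=least_squares(q,[480,80,.1],loss='soft_l1');print(r.x,np.degrees(r.x[2]),np.sqrt(np.mean(q(r.x)**2)))
p=least_squares(f,[480,80,.1],loss='soft_l1').x
print(np.round(f(p).reshape(-1,2),1)); np.save('p.npy',p)
print(world(p,[[-20,30,158],[-75,25,139],[-20,-120,132]]))
E
```

```text
[5.31430962e+02 8.39984975e+01 1.07651286e-01] 6.167964344236906 0.7746191432338314
[5.30663556e+02 8.46354532e+01 1.06545389e-01] 6.104601115287034 0.686092760919574
[5.32633836e+02 8.23676242e+01 1.08466013e-01] 6.214644743073222 0.5790267175453101
[[ 0.5 -0.2]
 [-0.3 -0.1]
 [ 0.9 -0.3]
 [-0.4 -0.7]
 [ 0.4 -0.2]
 [ 0.2  0.1]
 [ 2.4 -1.7]
 [ 0.1 -0.5]
 [-0.1  0.2]
 [-0.4 -0.2]
 [-1.3 -0.7]
 [-0.5 -0.7]
 [-1.4  0.2]
 [-0.3 -0.5]
 [ 0.6  1. ]
 [-1.2  0. ]
 [-0.7 -0.7]]
[[508.32343332 111.6759637  158.        ]
 [454.17903506 100.79551624 139.        ]
 [524.43995556 -37.4557154  132.        ]]
```

```bash
python3 - <<'E'
from h import *
p=np.load('p.npy')
P=[[216,612,222],[216,612,350],[216,612,0]]
print(proj('side',P),proj('top',P))
print(world(p,[[-47.5,56,130],[-47.5,-5,130]]))
E
```

```text
[[ 79.78836985  82.18829256]
 [ 65.79117062  42.14185949]
 [ 99.99554944 139.67587117]] [[-32.13268329 337.52335637]
 [-74.50763946 354.32553316]
 [ 19.9149717  316.89729496]]
[[478.18909497 134.570759   130.        ]
 [484.74314734  73.92387617 130.        ]]
```

```bash
python3 - <<'E'
import cv2
b=cv2.imread("pics/side0.png")[0:160,0:200]
cv2.imwrite("pics/arm.png",cv2.resize(b,None,fx=3.5,fy=3.5,interpolation=cv2.INTER_CUBIC))
E
```

```text
(no output)
```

View pics/arm.png

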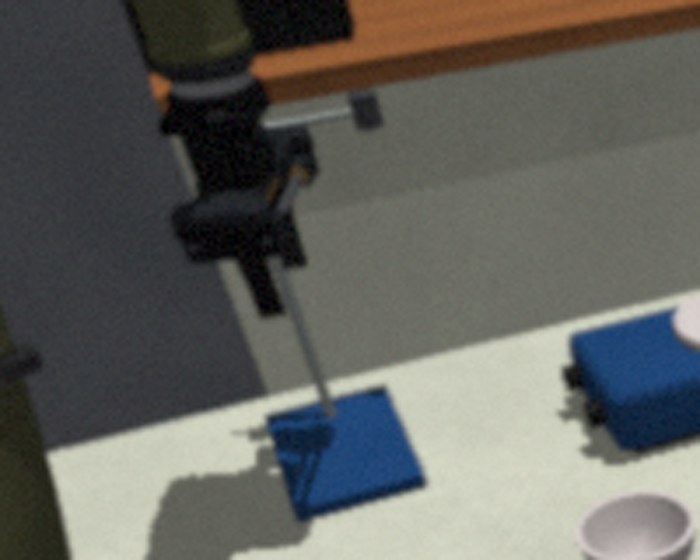

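The gripper (fingers at about (78,75) in the full image) hangs in front of a lab stand. The stand's rod foot is at about (94,117), with its clamp at (100,33). I'll locate the rod so I can steer away from it.

```bash
python3 - <<'E'
from h import *
for px,z in(((94,117),15),((80,75),None),((104,31),None)):
    if z is not None:
        b=least_squares(lambda q:(proj('side',[q[0],q[1],z])-px).ravel(),[250,600]).x;print(b)
    else:
        print(least_squares(lambda q:(proj('side',[b[0],b[1],q[0]])-px).ravel(),[300]).x, least_squares(lambda q:(proj('side',[q[0],b[1],q[1]])-px).ravel(),[250,300]).x)
E
```

```text
[223.64848526 751.60670336]
[184.69342155] [225.424946   184.91431856]
[297.3523567] [343.55329599 314.66738501]
```

Call:
step_arm --increments '[0.8,-1.5,0,-0.8,1.6,-3,0,-1.6,2.5,-4.5,0,-2.4,3.3,-6,0,-3.2,4.1,-7.5,0,-4,5,-9,0,-4.8,5.8,-10.5,0,-5.6,6.6,-12,0,-6.4]' --fingers 40

```text
time_s: 1.1
position: [415.1, 251.1, 222.3]
ee_rot: [3.142, 0.0, 0.109]
ft_force: [0.6, 0.2, 0.7]
gripper_width: 40.3
```

Call:
step_arm --increments '[0.4,-0.8,-0.2,0,0.9,-1.7,-0.5,0,1.4,-2.6,-0.8,0,1.8,-3.4,-1.2,0,2.1,-3.9,-1.5,0,2.1,-3.9,-1.7,0,2.1,-3.9,-1.7,0,2.1,-3.9,-1.7,0]'

```text
time_s: 2.1
position: [477.3, 137.0, 171.8]
ee_rot: [-3.141, -0.0, 0.116]
ft_force: [-0.1, 0.6, 0.8]
gripper_width: 39.9
```

```bash
python3 - <<'E'
from h import *
print({k:np.round(v,2) for k,v in bot.state().items() if k in('position','ee_rot','ft_force','gripper_width')})
a=bot.grab_frame('side')[110:230,180:310];b=bot.grab_frame('top')[130:250,165:295]
im=np.hstack([cv2.resize(a,(390,360),interpolation=2),cv2.resize(b,(390,360),interpolation=2)])
cv2.imwrite('pics/near.png',cv2.cvtColor(cv2.convertScaleAbs(im,alpha=1.3),cv2.COLOR_RGB2BGR))
E
```

```text
{'position': array([477.34, 136.96, 171.82]), 'ee_rot': array([-3.14, -0.  ,  0.12]), 'ft_force': array([-0.09,  0.59,  0.84]), 'gripper_width': np.float64(39.88)}
```

View pics/near.png

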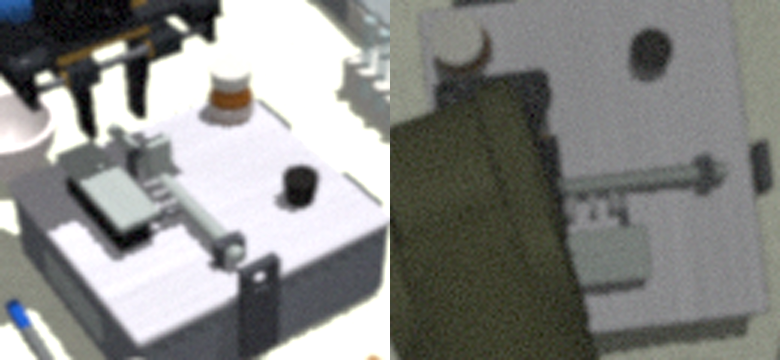

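```bash
python3 - <<'E'
from h import *
p=np.load('p.npy'); s=bot.state(); t=s['position']; c,w=np.cos(s['ee_rot'][2]),np.sin(s['ee_rot'][2])
u=np.array([c,w,0])
f=[t-27.5*u,t+27.5*u]
print((proj('side',f)-[180,110])*3)
q=world([0,0,-p[2]],np.array(f)-[p[0],p[1],0]); print(q)
E
```

```text
[[ 81.7321093  132.38679904]
 [136.17875947 110.42615149]]
[[-75.34432016  57.97789636 171.97685031]
 [-20.34597393  58.40440835 171.97685031]]
```

Call:
step_arm --increments '[0,0,-0.3,0,0,0,-0.6,0,0,0,-0.8,0,0,0,-0.95,0,0,0,-1.05,0,0,0,-1.15,0,0,0,-1.2,0,0,0,-1.2,0]'

```text
time_s: 3.2
position: [477.7, 135.8, 135.9]
ee_rot: [-3.142, -0.0, 0.114]
ft_force: [-1.9, -0.6, 4.2]
gripper_width: 39.9
```

Call:
step_arm --increments '[0,0,-0.05,0,0,0,-0.1,0,0,0,-0.15,0,0,0,-0.2,0,0,0,-0.21,0,0,0,-0.21,0,0,0,-0.21,0,0,0,-0.21,0]'

```text
time_s: 4.2
position: [477.7, 135.9, 129.7]
ee_rot: [-3.141, -0.0, 0.114]
ft_force: [-3.1, -1.3, 6.1]
gripper_width: 40.0
```

```bash
python3 - <<'E'
from h import *
a=bot.grab_frame('side')[110:230,180:310]
im=cv2.resize(a,(780,720),interpolation=2)[60:600]
cv2.imwrite('pics/press.png',cv2.cvtColor(cv2.convertScaleAbs(im,alpha=1.2),cv2.COLOR_RGB2BGR))
E
```

```text
(no output)
```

View pics/press.png

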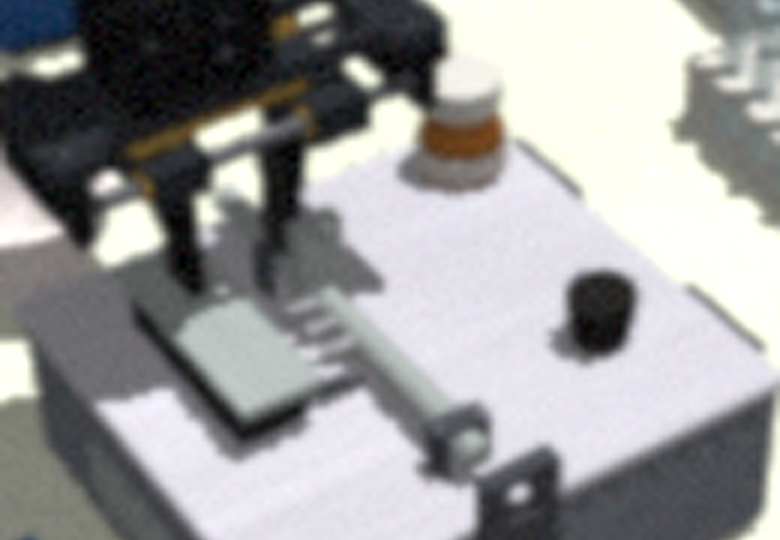

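The plate is pressed: the left fingertip sits on it, and the right finger is behind the lug without touching it. I'll go down 1 mm more and start the push.

Call:
step_arm --increments '[0,0,-0.04,0,0,0,-0.04,0,0.01,-0.1,-0.04,0,0.02,-0.2,-0.04,0,0.03,-0.3,-0.04,0,0.04,-0.4,-0.04,0,0.06,-0.5,-0.04,0,0.07,-0.6,-0.04,0]'

```text
time_s: 5.25
position: [480.4, 121.9, 129.3]
ee_rot: [-3.136, -0.003, 0.116]
ft_force: [-2.0, 6.8, 7.2]
gripper_width: 40.2
```

Call:
step_arm --increments '[0,0,0,0,0,0,0,0,0.01,-0.1,0,0,0.02,-0.2,0,0,0.03,-0.3,0,0,0.04,-0.4,0,0,0.04,-0.4,0,0,0.04,-0.4,0,0]'

```text
time_s: 6.25
position: [481.8, 109.3, 129.3]
ee_rot: [-3.137, -0.003, 0.116]
ft_force: [-0.9, 5.2, 7.3]
gripper_width: 40.1
```

Call:
step_arm --increments '[0.01,-0.1,0,0,0.03,-0.25,0,0,0.04,-0.4,0,0,0.06,-0.55,0,0,0.08,-0.7,0,0,0.09,-0.85,0,0,0.1,-0.95,0,0,0.1,-0.95,0,0]'

```text
time_s: 7.25
position: [484.7, 81.5, 129.2]
ee_rot: [-3.136, -0.003, 0.116]
ft_force: [-1.0, 6.5, 6.2]
gripper_width: 40.0
```

Call:
step_arm --increments '[0.01,-0.05,0,0,0.01,-0.1,0,0,0.02,-0.15,0,0,0.02,-0.2,0,0,0.03,-0.25,0,0,0.03,-0.3,0,0,0.03,-0.3,0,0,0.03,-0.3,0,0]'

```text
time_s: 8.25
position: [484.7, 81.1, 129.4]
ee_rot: [-3.126, -0.004, 0.123]
ft_force: [-4.7, 23.4, 5.3]
gripper_width: 40.1
```

```bash
python3 - <<'E'
from h import *
p=np.load('p.npy')
a=bot.grab_frame('side')[110:230,180:310]
im=cv2.resize(a,(780,720),interpolation=2)[60:600]
cv2.imwrite('pics/home.png',cv2.cvtColor(cv2.convertScaleAbs(im,alpha=1.2),cv2.COLOR_RGB2BGR))
for y in(30,-10,-14,-18):print(y,((proj('side',world(p,[-20,y,158]))-[180,110])*6-[0,60]).round())
E
```

```text
30 [[308. 218.]]
-10 [[356. 265.]]
-14 [[361. 270.]]
-18 [[366. 275.]]
```

View pics/home.png

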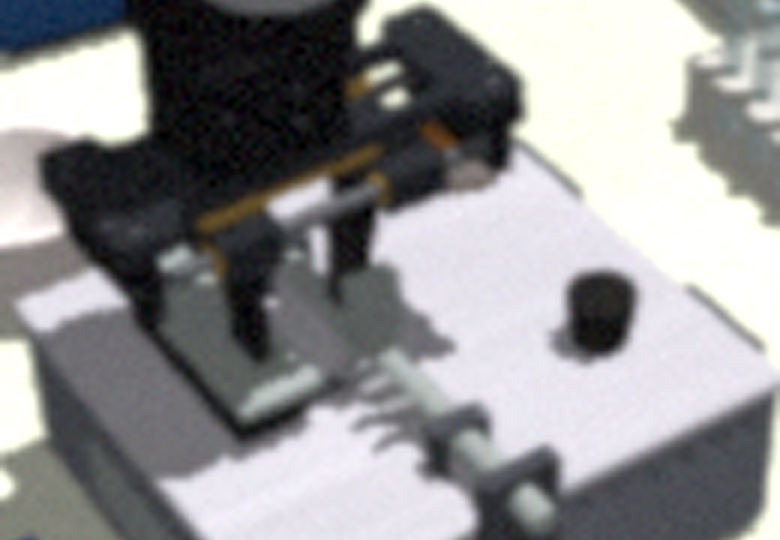

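The rod end has passed through the keeper (tip at about (540,512) in the crop), and the 23 N reading means the bolt is at its hard stop. I'll ease the push slightly and lift so the plate springs up while the lug is still backed. Then I'll move back and clear.

Call:
step_arm --increments '[-0.01,0.08,0,0,-0.01,0.12,0.1,0,-0.01,0.12,0.25,0,-0.01,0.12,0.4,0,-0.01,0.12,0.55,0,-0.01,0.12,0.65,0,-0.01,0.12,0.65,0,-0.01,0.12,0.65,0]'

```text
time_s: 9.3
position: [481.4, 80.5, 145.1]
ee_rot: [-3.132, 0.004, 0.121]
ft_force: [-2.5, 16.5, -8.9]
gripper_width: 39.8
```

Call:
step_arm --increments '[-0.02,0.15,0,0,-0.04,0.35,0,0,-0.06,0.6,0.1,0,-0.06,0.6,0.6,0,-0.06,0.6,1.2,0,-0.06,0.6,1.8,0,-0.06,0.6,2.4,0,-0.06,0.6,3,0]'

```text
time_s: 10.3
position: [482.9, 89.9, 239.2]
ee_rot: [-3.141, -0.001, 0.114]
ft_force: [-0.7, -0.3, 0.7]
gripper_width: 39.9
```

Call:
step_arm --increments '[0,1,0,0,0,2,0,0,0,3,0,0,0,4,0,0,0,5,0,0,0,6,0,0,0,6,0,0,0,6,0,0]'

```text
time_s: 11.3
position: [483.0, 269.1, 237.8]
ee_rot: [3.141, -0.0, 0.113]
ft_force: [0.4, 0.0, 0.5]
gripper_width: 39.8
```

```bash
python3 - <<'E'
from h import *
p=np.load('p.npy')
S=bot.grab_frame('side');T=bot.grab_frame('top')
a=cv2.resize(S[130:240,180:310],(520,440),interpolation=2);b=cv2.resize(T[120:250,165:235+65],(270,260),interpolation=2)
im=np.zeros((440,790,3),np.uint8);im[:,:520]=a;im[:260,520:]=b
cv2.imwrite('pics/end.png',cv2.cvtColor(cv2.convertScaleAbs(im,alpha=1.2),cv2.COLOR_RGB2BGR))
f=lambda C:((proj('side',world(p,C))-[180,130])*4).round()
print('lug top y=-14,-18',f([[-20,-14,158],[-20,-18,158]]))
print('plate rear-right corner up/down',f([[-55,-35,139],[-55,-35,130]]))
E
```

```text
lug top y=-14,-18 [[241. 140.]
 [244. 143.]]
plate rear-right corner up/down [[213. 201.]
 [213. 211.]]
```

View pics/end.png

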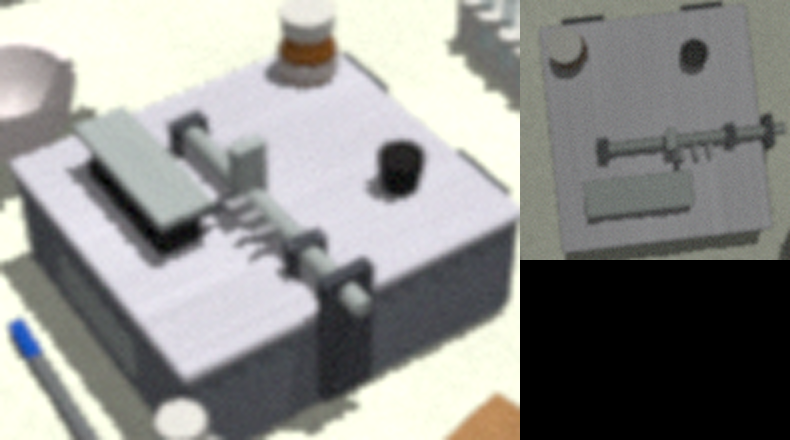

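The bolt is home: the lug top is at about (247,143), against (244,143) predicted. The plate is up: its rear-right corner is at about (213,203), against 201 predicted for up and 211 for pressed. The visible bystanders are in place, so I'll hand in.

```bash
python3 -c "
from workcell import bot
print(bot.sign_off())"
```

```text
the job is handed in; nothing more can be done
None
```

The lid is bolted and the job is handed in. One fingertip held the catch plate down about 9 mm while the other pushed the lug to the hard stop. I then lifted so the plate sprang up, and moved clear.

- **Bolt:** The last picture shows the rod through the keeper, with the lug within a pixel or so of where it should be when home. The push stopped at the hard stop at about 23 N.
- **Plate:** In the same picture it stands at its unpressed height, so the pawl should be locking the bolt.
- **Bystanders:** The jar, stopper and marker look unmoved. The mortar, flask and carton are only partly in the final picture, so I did not measure them, but the fingers never went near them.
- **Timing and clearance:** The arm was clear at 11.3 s, with the wrist force back near zero.

Two readings were less certain. The bolt met the stop about 5 mm earlier in the push than I expected, probably because the fingertip is wider than I assumed. During the lift the force sensor briefly read about 16 N sideways and 9 N downward, most likely the finger rubbing on the lug. I could not read the joint values directly, and the hand-in reports no verdict.

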